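# Gauge the last sleeves and tip the batch through the funnel into the jar

## Robot

A 6-joint arm with a two-finger parallel gripper is mounted at the origin on a cart in front of the work surface, level with it; the furniture and walls round the work are solid. World frame = base frame: x ahead of the robot, y to its left, z up, the work surface at z = 0. Lengths are in m, angles in rad, forces in N, time in s.
With the tool pointing down it reaches from about 0.275 to 0.75 m from the base axis. Payload 10.2 kg.
Tool frame: the origin (TCP) lies midway between the tips of the shut fingers; the grasp point (between the pads) lies 19 mm behind it (env.hold_point_z is the distance from the TCP to the grasp point, in m); z points along the fingers, y is the line along which they close (so a half turn about z gives the same grasp; the last joint's range is limited). The gripper opens to 85 mm and grips with 20 to 120 N. Pads are 22 mm wide; open, the fingers measure 114 mm over their backs; the gripper's body (76 mm by 85 mm) begins 54 mm behind the grasp point. The pads swing forward as they close: fully open they stand 13 mm farther back than shut.
Start: joints at [-1.457, 0.313, 1.498, -0, 1.331, -0.223], TCP at [0.173, -0.496, 0.231] pointing down, gripper open.
Joint ranges: [-2.94, 2.94], [-0.97, 2.17], [0.19, 2.56], [-1.23, 4.37], [0.02, 3.11], [-2.88, 2.88]. Speed limits (rad/s): [2.39, 2.39, 3.01, 3.14, 3.14, 3.14].

## Interface

Orientations are given as a unit quaternion [x, y, z, w].
In Python, from bench import env, kinematics, monitor, eyes, job gives the robot as it stands. The module is installed in compiled form; this text tells all that it offers. Calls block until the motion is done:
- env.reach(position, orientation): joint-space move of the TCP to a pose.
- env.movel(position, velocity=0.15, frame=None, guard=None): straight line of the TCP; frame=None keeps the orientation; velocity is the mean speed in m/s. With guard (N) it stops when the force on the tool has changed by that much, and returns True; else False.
- env.set_joints(angles): joint-space move.
- env.release() and env.close_gripper(effort=None): open the fingers fully, or close them until they stop; effort is the grip in N (None keeps the last).
- env.hold(seconds).
- kinematics.ik(position, orientation): joint angles nearest the present ones, or None.
- monitor.sense(): the state.
- eyes.grab_frame(name): name is "scene" or "top" or "wrist"; returns a dict with "frame" (420x560x3 uint8, red, green, blue), "mtx" (3x3 intrinsics, pixels), "k1" (the pictures are not rectified: a ray, as slopes to the right and down, at radius r is drawn at 1 + k1 r^2 times it, then the intrinsics apply), "view" (4x4, takes a point from world to camera coordinates). Camera axes: x right, y down, z forward; pixel columns grow to the right and rows downward; lengths in m; the calibration is good to about 2 mm. A picture is of the moment at which its call begins. There is no depth.
A pose or a line that the arm cannot do raises env.MotionError and nothing moves.
- job.hand_in(): hands the job in; it is judged then, once.
The state is a dict: "clock": time; "joints": joint angles; "qvel": joint speeds; "joint_efforts": joint torques, N m; "position": TCP position; "ee_rot": TCP orientation; "contact_force": force on the tool from outside, world axes, zero at the start; "ft_torque": the same for the moment, N m; "finger_gap": opening from 0.0 (shut) to 1.0 (fully open); "gripper_force": force on a finger pad.
Only numpy, scipy, OpenCV 4.12 (cv2) and the standard library are available. Lean on these libraries where they do the work, as an engineer would, in place of code of your own. Each camera call takes 0.05 s, during which the arm holds its last target. There are 200 camera calls.

## Task

Two sleeves stand on the desk: slide the one that fits over the gauge pin down to its shoulder, then put it into the tipping tray with the rest of the batch; the one too tight for the pin goes into the white reject tray. Slide the carriage fully home so that the jar stands under the funnel, tip the tray well up by its handle until all the sleeves have run through the funnel into the jar, and lower the tray to its rest again. Do not disturb the tape roll and the tally counter.

Things in the scene. Friction and masses are not known exactly. Their poses are not given: they have to be found in the camera images.
- stand: Jar filling stand, fixed: grey base, wide steel funnel (mouth 131 mm, rim 182 mm above the desk, splash guard on the far side to 217 mm; spout 46 mm inside, ending 98 mm up), tipping tray on four legs on its near side (-x), jar carriage coming out to the right (-y). Origin on the desk under the funnel axis; x from tray to funnel, y the way the carriage slides home, z up.
- tray_hinge (a point): Middle of the hinge axis of the tipping tray, at the tray's funnel end, 187 mm above the desk. The axis lies along the stand's y.
- tray (a joint): Tilt of the tipping tray about its hinge in rad: 0 lying level on its rest, 1.25 fully tipped (handle end raised, pouring over the lip into the funnel). It falls back by itself if let go. Weighs about 0.4 kg with the sleeves.
- tray_handle (a point): Middle of the tray's handle: a straight round black bar 10 mm thick, 72 mm long (along the stand's y), 42 mm behind the tray's back wall, 141 mm behind and 27 mm above the hinge axis; as the tray is tipped it rises towards the funnel on an arc of 144 mm radius.
- tray_floor (a point): Centre of the tray's floor (192 mm above the desk when level). Open steel tray 66 mm wide inside, walls 27 mm high; back wall 48 mm from this point towards the handle, lip 63 mm the other way. Axes move with the tray; at rest they are the stand's.
- carriage (a joint): Travel of the jar carriage in m along the stand's +y: 0 fully out, 0.095 fully home at its stop with the jar under the spout. It takes about 2 N to slide and stays where it is left.
- push_plate (a point): Centre of the outer (-y) face of the carriage's upright black push plate, 52 mm wide along the stand's x, 9 mm thick, its top 64 mm above the desk; this point is 44 mm above the desk. Pushed along the stand's +y.
- jar: Clear plastic jar, open at the top, 58 mm outside diameter, 52 mm inside, 78 mm high, standing loose in the shallow ring of the carriage. Origin at the centre of its underside, z up.
- gauge: Pin gauge, fixed to the desk: aluminium block 62 x 62 x 16 mm with a steel shoulder, 26 mm in diameter, 20 mm above the desk, and above it an upright 9.4 mm pin, 31 mm tall to its tip at 51 mm above the desk; its last 4 mm taper. Origin under the pin on the desk.
- shoulder (a point): Centre of the gauge's shoulder face at the foot of the pin, 20 mm above the desk.
- sleeve_a: One of the two sleeves to be checked: bright aluminium tube, 18 mm outside diameter, 20 mm long, standing upright on the desk; origin at the centre of its lower end, z along its axis. Exactly one of sleeve_a and sleeve_b has the full 12 mm bore that passes the gauge pin; the other is undersize: 8 mm bore, thicker wall.
- sleeve_a_mid (a point): Middle of sleeve_a on its axis, 10 mm from either end.
- sleeve_b: One of the two sleeves to be checked: bright aluminium tube, 18 mm outside diameter, 20 mm long, standing upright on the desk; origin at the centre of its lower end, z along its axis. Exactly one of sleeve_a and sleeve_b has the full 12 mm bore that passes the gauge pin; the other is undersize: 8 mm bore, thicker wall.
- sleeve_b_mid (a point): Middle of sleeve_b on its axis, 10 mm from either end.
- batch_1_mid (a point): Middle of batch sleeve 1, one of five checked sleeves (18 x 20 mm, 12 mm bore) lying or standing loose in the tipping tray.
- batch_2_mid (a point): Middle of batch sleeve 2, one of five checked sleeves (18 x 20 mm, 12 mm bore) lying or standing loose in the tipping tray.
- batch_3_mid (a point): Middle of batch sleeve 3, one of five checked sleeves (18 x 20 mm, 12 mm bore) lying or standing loose in the tipping tray.
- batch_4_mid (a point): Middle of batch sleeve 4, one of five checked sleeves (18 x 20 mm, 12 mm bore) lying or standing loose in the tipping tray.
- batch_5_mid (a point): Middle of batch sleeve 5, one of five checked sleeves (18 x 20 mm, 12 mm bore) lying or standing loose in the tipping tray.
- reject_tray: White slotted plastic tray for rejects, fixed, 168 x 262 mm, 74 mm high, open at the top, walls 7 mm. Origin at the centre of its underside, y along its long side.
- tape: Bystander: roll of tan masking tape, 104 mm across, 25 mm high, lying flat on the desk; origin at the centre of its underside.
- tally: Bystander: small white hand tally counter, 59 x 53 mm, 32 mm high; origin at the centre of its underside.
Not all that is in view belongs to the job. What is shaped like the gauge but blue is not meant. Leave any blue look-alike of the jar alone.

How it is judged:
By the outcome, as a careful person would: the job done as asked, in the order asked, and still so for the second after the job is handed in, with the robot touching nothing.
It also fails if it takes over 72 s, if anything falls off the work surface, if the arm or the gripper's body presses on something with over 40 N, if the wrist force passes 120 N, or if a joint passes its speed limit or range.

## Working session

There is one attempt and no reset: what is moved stays moved. The work goes in short steps, each a Python script; the robot and the scene stay as the last script left them, time stands still between calls to the robot, and variables do not carry over. Pictures are saved under pics/ and viewed, at most 10 in all, crops included, and the job is handed in when it is done.

```bash
mkdir -p pics; cat > h.py <<'E'
import numpy as np, cv2
from bench import env, kinematics, monitor, eyes, job
def snap(n,fn=None):
    f=eyes.grab_frame(n)
    if fn: cv2.imwrite('pics/'+fn,cv2.cvtColor(f['frame'],cv2.COLOR_RGB2BGR))
    return f
def ray(f,u,v):
    K=np.array(f['mtx']);V=np.array(f['view'])
    d=np.array([(u-K[0,2])/K[0,0],(v-K[1,2])/K[1,1]]);s=d.copy()
    for _ in range(20): s=d/(1+f['k1']*(s@s))
    R=V[:3,:3];return -R.T@V[:3,3],R.T@np.array([s[0],s[1],1])
def onz(f,u,v,z):
    o,d=ray(f,u,v);return o+d*(z-o[2])/d[2]
def proj(f,p):
    K=np.array(f['mtx']);V=np.array(f['view']);c=V[:3,:3]@np.array(p)+V[:3,3];s=c[:2]/c[2]
    s=s*(1+f['k1']*(s@s));return np.array([K[0,0]*s[0]+K[0,2],K[1,1]*s[1]+K[1,2]])
E
python3 - <<'E'
from h import *
import pickle
a={n:snap(n) for n in('top','scene')}
pickle.dump(a,open('f0.pkl','wb'))
for n in a:
    cv2.imwrite(f'pics/{n}0.png',cv2.resize(cv2.cvtColor(a[n]['frame'],cv2.COLOR_RGB2BGR),(800,600),interpolation=cv2.INTER_CUBIC))
    f=a[n];print(n,f['mtx'],f['k1'],ray(f,280,210))
E
```

```text
top [[463.21903632   0.         278.06970318]
 [  0.         463.21903632 205.0070907 ]
 [  0.           0.           1.        ]] -0.06473116657111547 (array([0.32471877, 0.03940402, 1.32986469]), array([ 1.52754232e-01,  4.03240168e-04, -9.88331690e-01]))
scene [[431.79420609   0.         282.85279982]
 [  0.         431.79420609 203.32952227]
 [  0.           0.           1.        ]] -0.11947016321417017 (array([-0.08090688,  0.54816777,  1.01615422]), array([ 0.51714409, -0.41709403, -0.74758069]))
```

View pics/top0.png

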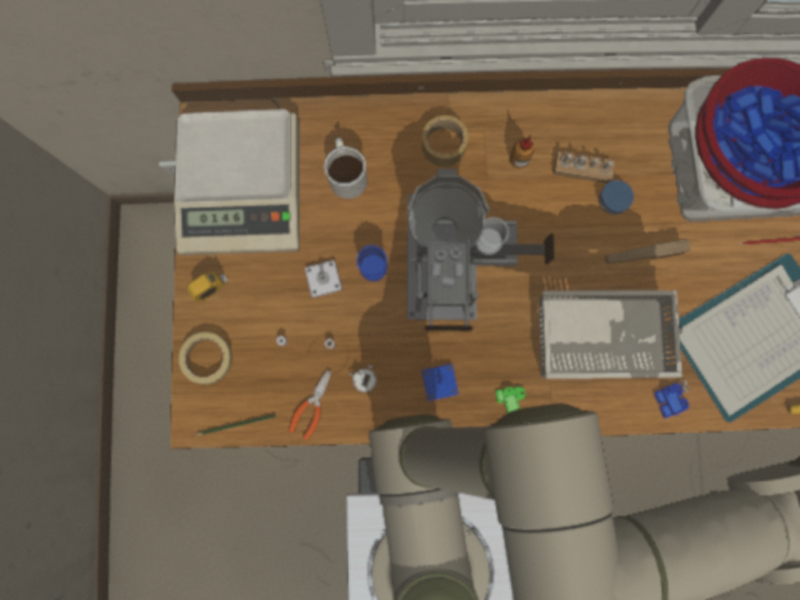

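View pics/scene0.png

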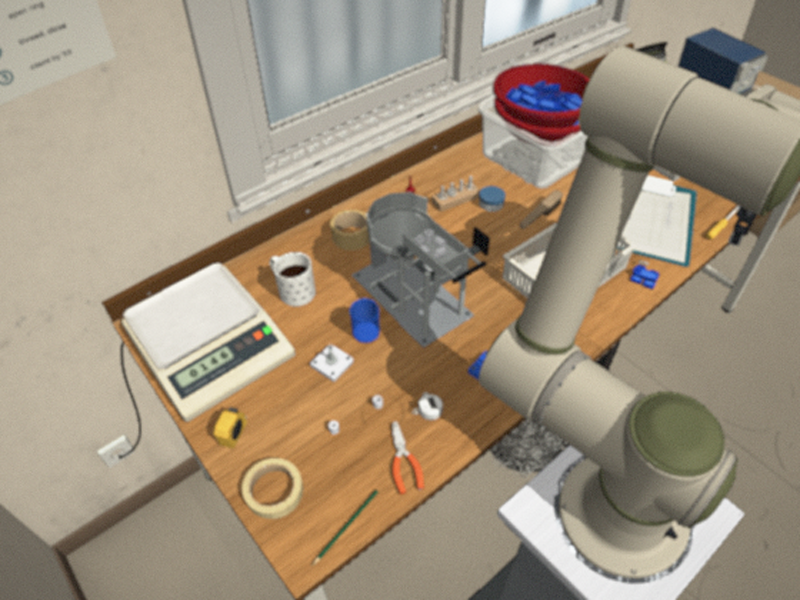

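Top view (800-px scale): sleeve candidates are at (281,340) and (329,343). The gauge is white/aluminium at (323,278), and its blue look-alike is at (440,380). The jar is clear at (491,236), and its blue look-alike is at (372,263). The tape is flat tan at (205,357); the taller roll at (444,138) is something else. The tally is at (364,380), the reject tray at (610,335) and the handle bar at (448,327). I'll check these in a close crop.

```bash
python3 - <<'E'
from h import *
import pickle
a=pickle.load(open('f0.pkl','rb'));f=a['top'];im=cv2.cvtColor(f['frame'],cv2.COLOR_RGB2BGR)
A=cv2.resize(im[175:280,190:265],None,fx=5.2,fy=5.2,interpolation=cv2.INTER_CUBIC)
B=cv2.resize(im[115:240,275:395],None,fx=4.37,fy=4.37,interpolation=cv2.INTER_CUBIC)
B=B[:A.shape[0]];A=A[:B.shape[0],:270*2]
o=np.hstack([A,B[:, :]]);o=o[:600,:];print(A.shape,B.shape,o.shape)
o=cv2.resize(o,(800,int(o.shape[0]*800/o.shape[1]))) if o.shape[1]>800 else o
cv2.imwrite('pics/crop1.png',o)
hsv=cv2.cvtColor(im,cv2.COLOR_BGR2HSV)
m=((hsv[...,1]<70)&(hsv[...,2]>110)).astype(np.uint8)
n,l,s,c=cv2.connectedComponentsWithStats(m[170:285,180:270])
for i in range(1,n):
    if s[i,4]>8:
        u,v=c[i]+[180,170];print(s[i],u.round(1),v.round(1),onz(f,u,v,.016).round(4),onz(f,u,v,.02).round(4))
# reject tray corners, plate, handle
for nm,uv,z in [('rt',(542,292),.074),('rt',(678,291),.074),('rt',(682,377),.074),('rt',(546,379),.074),('hL',(426,327),.214),('hR',(471,327),.214),('plate',(549,248),.064),('jar',(491,233),.085)]:
    print(nm,onz(f,uv[0]*.7,uv[1]*.7,z).round(3))
print(monitor.sense()['clock'])
E
```

```text
(546, 390, 3) (546, 524, 3) (546, 914, 3)
[  0   0  29   6 168] 193.6 172.4 [0.6463 0.289  0.016 ] [0.6453 0.2882 0.02  ]
[ 33  12  26  26 489] 225.8 194.7 [0.5771 0.1952 0.016 ] [0.5763 0.1947 0.02  ]
[14 65  7  7 41] 196.8 238.0 [0.454  0.2796 0.016 ] [0.4537 0.2789 0.02  ]
[47 67  7  7 35] 230.2 240.1 [0.4454 0.1841 0.016 ] [0.4451 0.1836 0.02  ]
[ 36  89  16  25 153] 223.9 271.8 [0.3565 0.2031 0.016 ] [0.3564 0.2026 0.02  ]
[ 67  89  16  16 157] 253.8 266.0 [0.3703 0.1185 0.016 ] [0.3702 0.1183 0.02  ]
rt [ 0.526 -0.234  0.074]
rt [ 0.52  -0.5    0.074]
rt [ 0.355 -0.492  0.074]
rt [ 0.36  -0.231  0.074]
hL [ 0.45  -0.003  0.214]
hR [ 0.447 -0.079  0.214]
plate [ 0.615 -0.256  0.064]
jar [ 0.643 -0.14   0.085]
0.1
```

View pics/crop1.png

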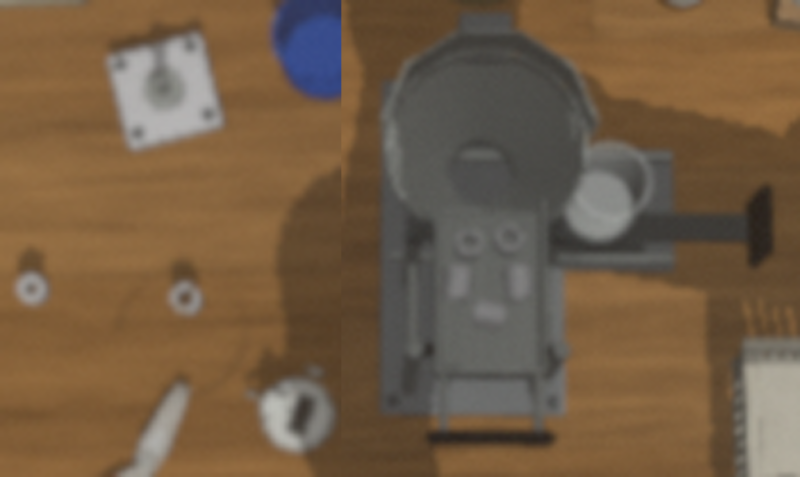

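The crop confirms the choices. The gauge with its pin is at crop (165,88). Both sleeves stand free; the right one (185,297) seems to have the wider bore, so I'll check it with the wrist camera. The tray holds five sleeves, and the jar is on the carriage with the black plate at (760,225).

```bash
cat >> h.py <<'E'
from scipy.spatial.transform import Rotation as Rn
def down(yaw):
    y=np.array([np.cos(yaw),np.sin(yaw),0]);z=np.array([0,0,-1.]);return Rn.from_matrix(np.c_[np.cross(y,z),y,z]).as_quat()
def st(*k):
    s=monitor.sense();print({i:np.round(s[i],4) for i in ('clock','position','finger_gap','contact_force')+k})
Y=-np.pi/4
E
python3 - <<'E'
from h import *
print(Rn.from_quat(monitor.sense()['ee_rot']).as_matrix().round(2).tolist())
for yw in(Y,Y+np.pi):print(kinematics.ik([.45,.23,.3],down(yw)))
p=monitor.sense()['position']
env.movel([p[0],p[1],.34],velocity=.3); st()
q=[kinematics.ik([.45,.23,.30],down(yw)) for yw in(Y,Y+np.pi)]
q=[x for x in q if x is not None];q=min(q,key=lambda x:abs(x[5]))
env.set_joints(q);st('joints')
f=snap('wrist','w1.png');print(f['view'].round(3).tolist())
for p in([.4537,.2789,.02],[.4451,.1836,.02],[.577,.195,.02]):print(proj(f,p))
E
```

```text
[[0.94, 0.33, -0.0], [0.33, -0.94, 0.0], [0.0, -0.0, -1.0]]
[ 2.40287831e-01  2.28051394e-01  1.43011416e+00 -4.44089210e-16
  1.48342710e+00  1.02568599e+00]
[ 2.40287831e-01  2.28051394e-01  1.43011416e+00 -4.44089210e-16
  1.48342710e+00 -2.11590666e+00]
{'clock': np.float64(0.6083), 'position': array([ 0.1735, -0.4952,  0.34  ]), 'finger_gap': np.float64(0.9997), 'contact_force': array([-0.1472, -0.7097, -1.2307])}
{'clock': np.float64(3.35), 'position': array([0.4503, 0.2295, 0.3   ]), 'finger_gap': np.float64(1.0017), 'contact_force': array([0.4877, 0.3575, 0.0585]), 'joints': array([ 2.3920e-01,  2.2820e-01,  1.4301e+00, -1.0000e-04,  1.4834e+00,
        1.0255e+00])}
[[0.707, -0.707, -0.0, -0.156], [-0.676, -0.675, 0.297, 0.4], [-0.21, -0.21, -0.955, 0.588], [0.0, 0.0, 0.0, 1.0]]
[255.82480272 148.79914998]
[297.72893254 198.38394413]
[359.2032549  129.08867109]
```

View pics/w1.png

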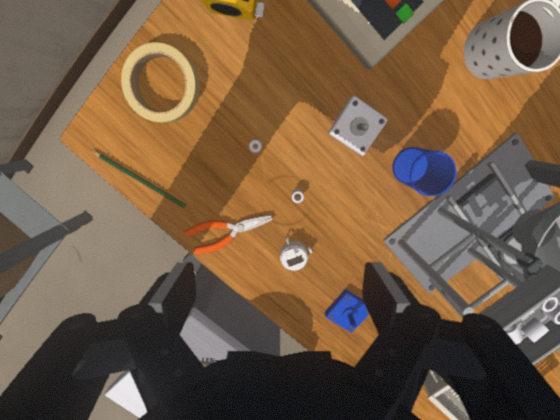

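Wrist view: sleeve (297,197) has the wide bore with a thin wall. Sleeve (255,146) looks thick-walled, and the gauge pin is at (360,126). Next I'll take closer looks at the same relative pose, so any calibration bias cancels.

```bash
python3 - <<'E'
from h import *
import pickle
o={}
for n,p,z in(('g',(.5765,.195),.151),('b',(.4451,.1836),.12)):
    env.reach([*p,z+.001],down(Y)); env.movel([*p,z],velocity=.05); o[n]=snap('wrist'); o[n+'p']=monitor.sense()['position']
    print(n,o[n+'p'].round(4),proj(o[n],[*p,z-.1]).round(1))
pickle.dump(o,open('f1.pkl','wb'));st()
B=lambda f,c,r:cv2.resize(cv2.cvtColor(f['frame'],cv2.COLOR_RGB2BGR)[c[1]-r:c[1]+r,c[0]-r:c[0]+r],(400,400),interpolation=cv2.INTER_CUBIC)
c=[proj(o['g'],[.5765,.195,.051]).astype(int),proj(o['b'],[.4451,.1836,.02]).astype(int),proj(o['b'],[.4537,.2789,.02]).astype(int)]
print(c)
im=[B(o['g'],c[0],50),B(o['b'],c[1],50)]
cv2.imwrite('pics/close.png',np.hstack(im))
cv2.imwrite('pics/a.png',cv2.cvtColor(o['b']['frame'],cv2.COLOR_RGB2BGR))
E
```

```text
g [0.5764 0.1954 0.152 ] [278.8 211.2]
b [0.4456 0.1836 0.1199] [277.9 211.8]
{'clock': np.float64(5.4083), 'position': array([0.4456, 0.1836, 0.1199]), 'finger_gap': np.float64(0.9985), 'contact_force': array([-0.2125, -0.8728, -0.4236])}
[array([278, 211]), array([277, 211]), array([201, 125])]
```

View pics/close.png

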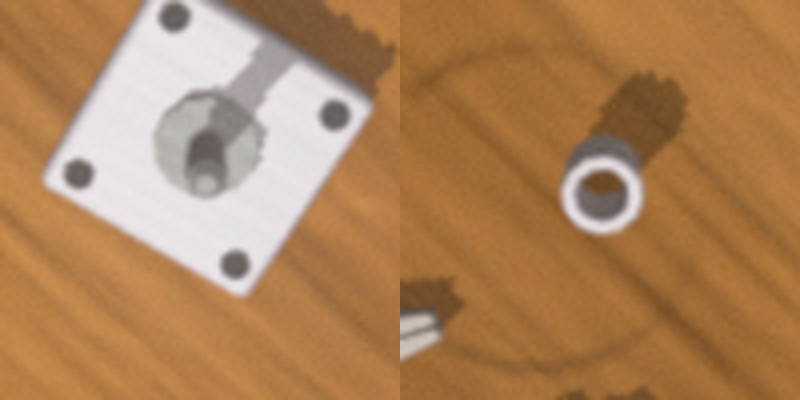

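Sleeve b's bore-to-outside ratio is about 54/80 px = 0.67, so it is the good one. The ring centre is at crop (602,194) and the pin tip at crop (205,184). I'll grasp b.

```bash
python3 - <<'E'
from h import *
import pickle
o=pickle.load(open('f1.pkl','rb'))
f=o['b'];h=cv2.cvtColor(f['frame'],cv2.COLOR_RGB2HSV)
m=((h[...,1]<40)&(h[...,2]>190)).astype(np.uint8)[190:230,257:298]
c=max(cv2.findContours(m,cv2.RETR_EXTERNAL,cv2.CHAIN_APPROX_NONE)[0],key=len);(u,v),ax,_=cv2.fitEllipse(c);u+=257;v+=190
b=onz(f,u,v,.02);print('ring',u,v,ax,b)
g=o['g'];k=lambda x,y,c:(c[0]-50+(x+.5)/4-.5,c[1]-50+(y+.5)/4-.5)
pt=onz(g,*k(205,183,(278,211)),.051);sh=onz(g,*k(209,144,(278,211)),.02);print('pin',pt,sh)
np.save('pt.npy',np.array([b,pt,sh]))
env.movel([b[0],b[1],.006],velocity=.12)
st(); env.close_gripper(30); st('gripper_force')
env.movel([b[0],b[1],.09],velocity=.15); env.hold(.1); st('gripper_force')
snap('wrist','held.png')
E
```

```text
ring 276.9880886077881 209.3998031616211 (17.406370162963867, 18.475419998168945) [0.44609454 0.18568324 0.02      ]
pin [0.57969884 0.19809325 0.051     ] [0.58100537 0.1979589  0.02      ]
{'clock': np.float64(6.5083), 'position': array([0.4465, 0.1857, 0.0066]), 'finger_gap': np.float64(1.0026), 'contact_force': array([ 0.7025, -0.0999,  0.3668])}
{'clock': np.float64(7.15), 'position': array([0.4462, 0.1857, 0.0062]), 'finger_gap': np.float64(0.191), 'contact_force': array([-0.6405, -0.1942,  3.6487]), 'gripper_force': np.float64(29.2741)}
{'clock': np.float64(7.9583), 'position': array([0.4455, 0.1856, 0.0889]), 'finger_gap': np.float64(0.191), 'contact_force': array([-0.2331, -0.5628, -0.0728]), 'gripper_force': np.float64(29.2576)}
```

View pics/held.png

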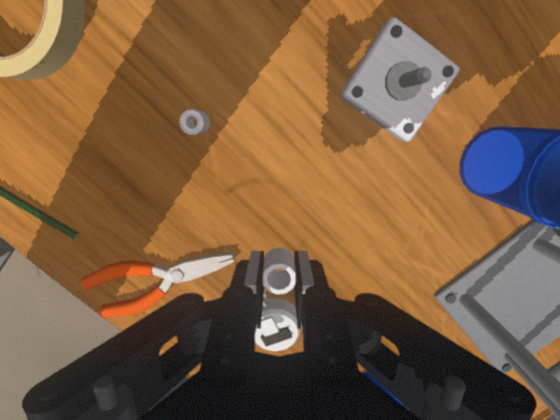

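Sleeve b is held upright, with its top ring near (280,276). I'll zoom in to measure its offset in the hand.

```bash
python3 - <<'E'
from h import *
im=cv2.imread('pics/held.png');c=cv2.resize(im[242:302,250:310],(600,600),interpolation=cv2.INTER_CUBIC);cv2.imwrite('pics/heldc.png',c)
E
```

```text
(no output)
```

View pics/heldc.png

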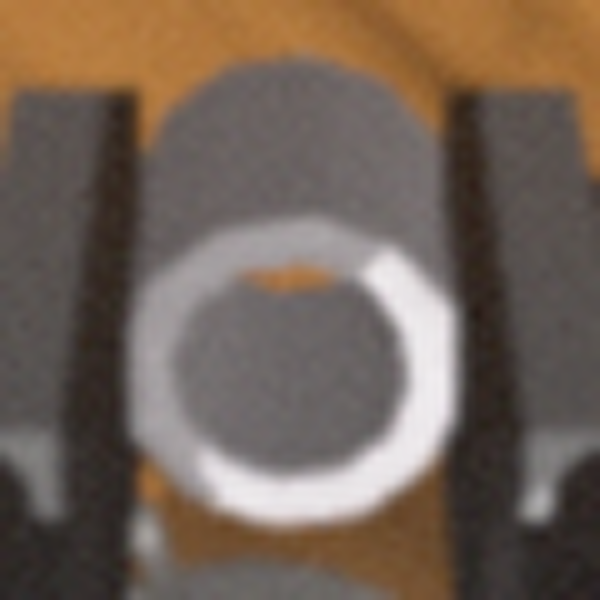

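```bash
python3 - <<'E'
from h import *
b,pt,sh=np.load('pt.npy')
f=snap('wrist');p=monitor.sense()['position'];d=onz(f,279.05,278.65,p[2]+.0138)[:2]-p[:2]
t0=np.array([np.cos(Y),np.sin(Y)]);t1=np.array([-t0[1],t0[0]])
print('d',d,'along close',d@t0,'lateral',d@t1)
g=(pt[:2]*2+sh[:2])/3; T=g-d
print('target',T)
env.movel([*T,.085],velocity=.2);env.movel([*T,.066],velocity=.08);env.hold(.15)
p=monitor.sense()['position'];print('err',p[:2]-T)
f=snap('wrist','over.png');print(proj(f,[*(p[:2]+d),p[2]-.0062]),proj(f,[*g,.051]))
hit=env.movel([*T,.0275],velocity=.04,guard=6);print(hit);st('gripper_force')
E
```

```text
d [ 0.00035075 -0.00015078] along close 0.0003546390903570951 lateral 0.00014139800357161896
target [0.5797836  0.19819925]
err [1.22407699e-04 4.68432105e-05]
[278.88647555 260.35884134] [278.78637273 253.54891769]
False
{'clock': np.float64(10.5833), 'position': array([0.58  , 0.1982, 0.0278]), 'finger_gap': np.float64(0.1865), 'contact_force': array([-0.4831,  0.5187,  0.0635]), 'gripper_force': np.float64(29.2506)}
```

```bash
python3 - <<'E'
from h import *
p=monitor.sense()['position']
hit=env.movel([p[0],p[1],.022],velocity=.02,guard=4);print(hit);st()
env.hold(.3);st()
snap('wrist','on.png')
E
```

```text
True
{'clock': np.float64(10.8083), 'position': array([0.5803, 0.1983, 0.0262]), 'finger_gap': np.float64(0.192), 'contact_force': array([-0.6183, -0.2795,  4.7939])}
{'clock': np.float64(11.1083), 'position': array([0.5803, 0.1983, 0.0262]), 'finger_gap': np.float64(0.1902), 'contact_force': array([-0.54  ,  0.6726,  4.8421])}
```

View pics/on.png

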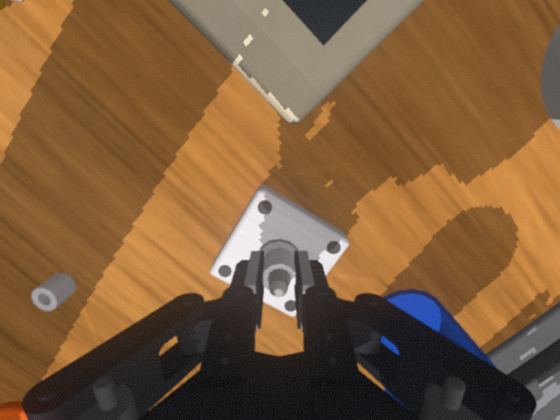

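Sleeve b is seated on the shoulder at the expected height (TCP z 0.0262), with the pin showing through its top at (280,275). I'll lift it off, go over the tray and check IK for the later moves.

```bash
cat >> h.py <<'E'
def tool(z,y):
    z=np.array(z,float)/np.linalg.norm(z);y=np.array(y,float);y-=z*(y@z);y/=np.linalg.norm(y);return Rn.from_matrix(np.c_[np.cross(y,z),y,z]).as_quat()
E
python3 - <<'E'
from h import *
import pickle
p=monitor.sense()['position']
env.movel([p[0],p[1],.10],velocity=.15);env.movel([p[0]-.03,p[1],.33],velocity=.3)
yw=-np.pi/2
env.reach([.46,-.04,.34],down(yw));st('joints');f=snap('wrist','tray.png');pickle.dump(f,open('f2.pkl','wb'))
for p in([.45,-.003,.214],[.447,-.079,.214],[.5385,-.041,.192]):print(proj(f,p).round(1))
# ik checks
for s in(1,-1):
  for a in(0,.2,.4,.6,.9):
    z=[np.cos(a),0,-np.sin(a)];q=tool(z,[s*np.sin(a),0,s*np.cos(a)])
    print(s,a,[None if (k:=kinematics.ik(np.array(P)+.019*np.array(z),q)) is None else k.round(2) for P in([.4485,-.041,.214],)])
for s in(1,-1):
  for a in(0,.35,.6):print('push',s,a,kinematics.ik([.61,-.28,.044],tool([0,np.sin(a),-np.cos(a)],[s,0,0])))
E
```

```text
{'clock': np.float64(13.7333), 'position': array([ 0.4604, -0.0394,  0.3397]), 'finger_gap': np.float64(0.1899), 'contact_force': array([0.0831, 0.2271, 0.2448]), 'joints': array([-3.4000e-01,  1.1450e-01,  1.4648e+00,  3.0000e-04,  1.5629e+00,
        1.2290e+00])}
[241.2 213.5]
[319.4 216.6]
[280.6 118.5]
1 0 [None]
1 0.2 [None]
1 0.4 [array([-0.69, -0.04,  2.5 ,  2.05,  0.73, -2.49])]
1 0.6 [array([-0.63, -0.1 ,  2.39,  1.6 ,  0.51, -1.99])]
1 0.9 [array([-0.53, -0.09,  2.2 ,  0.67,  0.52, -1.03])]
-1 0 [None]
-1 0.2 [None]
-1 0.4 [array([-0.69, -0.04,  2.5 ,  2.05,  0.73,  0.65])]
-1 0.6 [array([-0.63, -0.1 ,  2.39,  1.6 ,  0.51,  1.15])]
-1 0.9 [array([-0.53, -0.09,  2.2 ,  0.67,  0.52,  2.11])]
push 1 0 [-6.04479162e-01  8.10280824e-01  1.20032698e+00 -4.44089210e-16
  1.13098485e+00 -6.04479162e-01]
push 1 0.35 [-0.70631417  0.91685818  1.03622208  0.26676024  1.42635801 -0.77664183]
push 1 0.6 [-0.76476708  1.0234616   0.90307485  0.42102034  1.64989109 -0.82509354]
push -1 0 [-6.04479162e-01  8.10280824e-01  1.20032698e+00 -4.44089210e-16
  1.13098485e+00  2.53711349e+00]
push -1 0.35 [-0.70631417  0.91685818  1.03622208  0.26676024  1.42635801  2.36495083]
push -1 0.6 [-0.76476708  1.0234616   0.90307485  0.42102034  1.64989109  2.31649911]
```

View pics/tray.png

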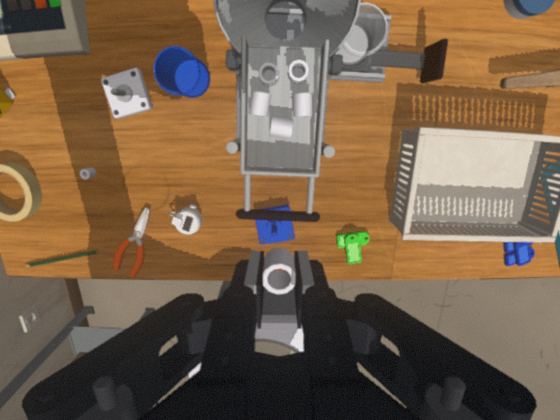

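Wrist view over the tray: the handle bar runs from (241,214) to (318,216), matching the top view. The batch sleeves lie between rows 60 and 137, and the floor's rear-left around (260,147) is free. The push plate is at (434,62). I'll drop b there, then fetch a.

```bash
python3 - <<'E'
from h import *
import pickle
f=pickle.load(open('f2.pkl','rb'))
L=onz(f,240,213.5,.214);R=onz(f,318.5,216,.214);print('handle',L.round(4),R.round(4),(L+R)/2,np.linalg.norm(L-R))
D=onz(f,261,147,.202);print('drop',D)
print('rails',[onz(f,u,v,.219).round(4).tolist() for u,v in((241,172),(320,174),(243,45),(326,45))])
print('plate',[onz(f,u,v,.05).round(3).tolist() for u,v in((434,62),)])
for u,v in((407,240),(420,130)):print('reject',onz(f,u,v,.074).round(3))
env.movel([D[0],D[1],.25],velocity=.2);env.movel([D[0],D[1],.224],velocity=.1);st()
env.release();st()
env.movel([D[0],D[1],.32],velocity=.3)
A=np.array([.454,.279])
env.reach([*A,.14],down(Y));env.movel([*A,.12],velocity=.1);f=snap('wrist','asl.png')
h=cv2.cvtColor(f['frame'],cv2.COLOR_RGB2HSV);u0,v0=proj(f,[*A,.02]).astype(int)
print(u0,v0)
for t in(90,110,130):
    m=((h[...,1]<50)&(h[...,2]>t)).astype(np.uint8)[v0-30:v0+30,u0-30:u0+30]
    n,l,s,c=cv2.connectedComponentsWithStats(m)
    i=1+np.argmax(s[1:,4]);print(t,s[i],c[i]+[u0-30,v0-30],onz(f,*(c[i]+[u0-30,v0-30]),.02))
g=cv2.cvtColor(f['frame'],cv2.COLOR_RGB2GRAY)[v0-16:v0+16:1,u0-16:u0+16:1];print('\n'.join(' '.join(f'{x:3d}' for x in r[::2]) for r in g[::2]))
st()
E
```

```text
handle [ 0.45   -0.0019  0.214 ] [ 0.4476 -0.0781  0.214 ] [ 0.44877928 -0.03999541  0.214     ] 0.07630854815720976
drop [ 0.5123644  -0.02247727  0.202     ]
rails [[0.4914, -0.0049, 0.219], [0.4897, -0.0771, 0.219], [0.5969, -0.0098, 0.219], [0.5971, -0.0779, 0.219]]
plate [[0.618, -0.254, 0.05]]
reject [ 0.363 -0.237  0.074]
reject [ 0.526 -0.234  0.074]
{'clock': np.float64(14.8667), 'position': array([ 0.5124, -0.0227,  0.2249]), 'finger_gap': np.float64(0.1918), 'contact_force': array([-0.0415,  0.5449, -0.3889])}
{'clock': np.float64(15.5417), 'position': array([ 0.5124, -0.0225,  0.224 ]), 'finger_gap': np.float64(1.0028), 'contact_force': array([-0.138 ,  0.2704, -0.275 ])}
277 210
90 [ 20  13  19  24 343] [276.05830904 204.75510204] [0.45693869 0.28409081 0.02      ]
110 [ 20  17  19  20 268] [276.26865672 206.1641791 ] [0.45616288 0.28306229 0.02      ]
130 [ 20  18  19  19 227] [276.37885463 206.76211454] [0.45584585 0.28261202 0.02      ]
 86  86  81  86  85  91  93  93  97  98  94  90  89  91  89  93
 88  86  86  85  90  91  98  97  99  97 100 101  88  90  87 104
 86  
[... 353 characters left out ...]
3 201 224 196 128 129 127
 72  74  81 124 146 149 126  92  95 136 218 225 178 119 125 129
 77  77  76  95 134 151 167 181 186 209 221 210 142 124 119 128
 81  80  76  78 113 150 216 220 217 219 210 157 123 120 120 119
 79  80  80  87 105 127 173 192 184 174 135 127 122 118 121 122
 74  80  92 116 111 115 120 121 129 126 122 128 129 124 119 119
 81  85 114 117 118 114 114 120 120 121 124 125 128 123 121 119
 86 110 112 116 118 118 116 114 115 125 124 123 135 129 120 120
 83 112 116 108 114 117 121 117 116 117 120 126 129 127 123 122
{'clock': np.float64(17.7417), 'position': array([0.4545, 0.2787, 0.1205]), 'finger_gap': np.float64(1.0014), 'contact_force': array([-0.017 ,  0.5909, -0.3099])}
```

Sleeve a's bore is about 8 px against an 18 px outside diameter, so it is undersize and goes to the reject tray.

```bash
python3 - <<'E'
from h import *
p=[.4557,.2824]
env.movel([*p,.02],velocity=.2);env.movel([*p,.006],velocity=.08);env.close_gripper(30);st('gripper_force')
env.movel([*p,.15],velocity=.3);env.movel([.42,.22,.34],velocity=.35)
env.reach([.44,-.365,.24],down(-np.pi/2));st()
env.movel([.44,-.365,.05],velocity=.2);print(env.movel([.44,-.365,.016],velocity=.06,guard=4));st()
env.release()
env.movel([.44,-.365,.15],velocity=.3);st()
f=snap('wrist','rej.png');s=snap('top','top2.png')
im=cv2.cvtColor(f['frame'],cv2.COLOR_RGB2HSV)
print(proj(f,[.44,-.365,.02]),proj(s,[.44,-.365,.02]))
# hand over: prepare push pose
env.close_gripper(30)
a=.5;q=tool([0,np.sin(a),-np.cos(a)],[1,0,0])
env.movel([.46,-.365,.26],velocity=.3)
env.reach([.617,-.32,.12],q);st('joints')
E
```

```text
{'clock': np.float64(19.3583), 'position': array([0.4558, 0.2824, 0.0062]), 'finger_gap': np.float64(0.1899), 'contact_force': array([-0.048 ,  0.0128,  3.1548]), 'gripper_force': np.float64(29.2684)}
{'clock': np.float64(22.8583), 'position': array([ 0.4405, -0.3643,  0.2403]), 'finger_gap': np.float64(0.1942), 'contact_force': array([-0.2711,  0.434 , -0.1772])}
False
{'clock': np.float64(24.675), 'position': array([ 0.4401, -0.3651,  0.0161]), 'finger_gap': np.float64(0.1946), 'contact_force': array([ 0.6804,  0.4923, -0.1602])}
{'clock': np.float64(25.95), 'position': array([ 0.4398, -0.3648,  0.1499]), 'finger_gap': np.float64(1.0017), 'contact_force': array([-0.2225, -0.3875, -0.1429])}
[278.84143477 201.97551214] [423.11120579 236.03588981]
{'clock': np.float64(28.6583), 'position': array([ 0.6168, -0.3202,  0.1202]), 'finger_gap': np.float64(0.0001), 'contact_force': array([-0.0896, -0.2874,  0.3536]), 'joints': array([-0.7762,  0.9779,  0.754 ,  0.3558,  1.7623, -0.7692])}
```

```bash
python3 - <<'E'
from h import *
e=np.array([.027,1])
P=np.array([.617,-.254])
s=P-.03*e
env.movel([*s,.044],velocity=.2);st()
print(env.movel([*(P+.0*e),.044],velocity=.06,guard=1.6));st()
c=monitor.sense()['position'][1]
print(env.movel([*(P+.125*e),.044],velocity=.055,guard=8));st()
p=monitor.sense()['position'];print('travel',p[1]-c)
env.movel([*(p[:2]-.04*e),.044],velocity=.2);env.movel([p[0]-.02,p[1]-.1,.2],velocity=.3);st()
f=snap('top','top3.png')
E
```

```text
{'clock': np.float64(29.225), 'position': array([ 0.6166, -0.2848,  0.0456]), 'finger_gap': np.float64(0.0027), 'contact_force': array([-0.7604,  0.0917,  0.0361])}
True
{'clock': np.float64(29.5667), 'position': array([ 0.6167, -0.2698,  0.0445]), 'finger_gap': np.float64(0.0001), 'contact_force': array([0.7336, 0.1064, 0.5881])}
True
{'clock': np.float64(31.2), 'position': array([ 0.6192, -0.1766,  0.0439]), 'finger_gap': np.float64(-0.0001), 'contact_force': array([-0.1104, -4.9604,  1.0822])}
travel 0.09316033417027092
{'clock': np.float64(32.2583), 'position': array([ 0.5991, -0.2754,  0.1987]), 'finger_gap': np.float64(0.0021), 'contact_force': array([-0.2881,  1.3898, -0.8866])}
```

```bash
python3 - <<'E'
from h import *
import pickle
a=pickle.load(open('f0.pkl','rb'))['top'];b=cv2.imread('pics/top3.png');A=cv2.cvtColor(a['frame'],cv2.COLOR_RGB2BGR)
for im,r in((A,(370,400)),(b,(335,400))):
    g=im[158:190,r[0]:r[1]].max(2);m=(g<48).astype(np.uint8)
    n,l,s,c=cv2.connectedComponentsWithStats(m)
    for i in range(1,n):
        if s[i,4]>15:
            u,v=c[i]+[r[0],158];print(s[i],u,v,onz(a,u,v,.055).round(4), 'right edge',onz(a,r[0]+s[i,0]+s[i,2],v,.055).round(4))
def up(im):return cv2.resize(im[95:250,265:415],(600,600),interpolation=cv2.INTER_CUBIC)
x=cv2.resize(b[100:300,265:515],(750,600),interpolation=cv2.INTER_CUBIC);cv2.imwrite('pics/chk.png',x)
# IK over handle arc
L=np.array([.4488,-.04,.214])
ex=np.array([1,-.027,0]);ex/=np.linalg.norm(ex);zz=np.array([0,0,1.])
hinge=L+.141*ex-.027*zz
for a0,a1 in((.5,1.3),(.5,1.5),(.7,1.5),(.9,1.57)):
  for s in(1,-1):
    out=[]
    for t in np.linspace(0,1.2,7):
        ang=np.arctan2(.027,-.141)-t;H=hinge+.1436*(np.cos(ang)*ex+np.sin(ang)*zz)
        p=a0+(a1-a0)*t/1.2;z=np.cos(p)*ex-np.sin(p)*zz;y=s*(np.sin(p)*ex+np.cos(p)*zz)
        k=kinematics.ik(H+.019*z,tool(z,y));out.append(None if k is None else k.round(2).tolist())
    print(a0,a1,s,[o is not None for o in out],out[0],out[-1])
E
```

```text
[12  8  5 17 63] 383.7936507936508 173.6984126984127 [ 0.6167 -0.2563  0.055 ] right edge [ 0.6165 -0.2654  0.055 ]
[14  9  3 13 29] 350.13793103448273 173.10344827586206 [ 0.6212 -0.1611  0.055 ] right edge [ 0.621  -0.1663  0.055 ]
0.5 1.3 1 [True, True, True, True, True, True, True] [-0.64, -0.08, 2.45, 1.91, 0.56, -2.29] [-0.32, 0.22, 1.44, 0.08, 1.22, -0.31]
0.5 1.3 -1 [True, True, True, True, True, True, True] [-0.64, -0.08, 2.45, 1.91, 0.56, 0.85] [-0.32, 0.22, 1.44, 0.08, 1.22, 2.83]
0.5 1.5 1 [True, True, True, True, True, True, True] [-0.64, -0.08, 2.45, 1.91, 0.56, -2.29] [-0.29, 0.33, 1.28, 0.02, 1.47, -0.27]
0.5 1.5 -1 [True, True, True, True, True, True, True] [-0.64, -0.08, 2.45, 1.91, 0.56, 0.85] [-0.29, 0.33, 1.28, 0.02, 1.47, 2.88]
0.7 1.5 1 [True, True, True, True, True, True, True] [-0.57, -0.11, 2.33, 1.28, 0.43, -1.63] [-0.29, 0.33, 1.28, 0.02, 1.47, -0.27]
0.7 1.5 -1 [True, True, True, True, True, True, True] [-0.57, -0.11, 2.33, 1.28, 0.43, 1.51] [-0.29, 0.33, 1.28, 0.02, 1.47, 2.88]
0.9 1.57 1 [True, True, True, True, True, True, True] [-0.51, -0.09, 2.2, 0.64, 0.5, -0.97] [-0.28, 0.36, 1.23, 0.0, 1.55, -0.26]
0.9 1.57 -1 [True, True, True, True, True, True, False] [-0.51, -0.09, 2.2, 0.64, 0.5, 2.17] None
```

View pics/chk.png

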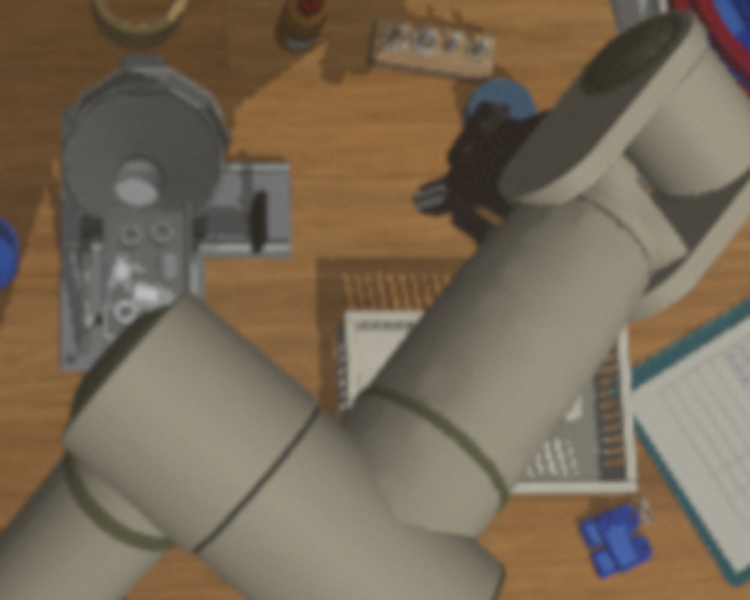

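The carriage moved 95.2 mm between the two top views, so it is fully home. The view (now 10 of 10 used) shows the plate at (258,220), the jar through the spout at (135,185) and six sleeves in the tray. Next I'll grip the handle.

```bash
cat >> h.py <<'E'
Hd=np.array([.4488,-.04,.214]);ex=np.array([1,-.027,0])/np.linalg.norm([1,.027]);zz=np.array([0,0,1.])
hinge=Hd+.141*ex-.027*zz
def arc(t,back=0,a0=1.0,a1=1.5,T=1.2):
    ang=np.arctan2(.027,-.141)-t;H=hinge+.14356*(np.cos(ang)*ex+np.sin(ang)*zz)
    p=a0+(a1-a0)*t/T;z=np.cos(p)*ex-np.sin(p)*zz;y=np.sin(p)*ex+np.cos(p)*zz
    return H+(.019-back)*z,tool(z,y)
E
python3 - <<'E'
from h import *
for t in np.linspace(0,1.2,7):print(kinematics.ik(*arc(t)).round(2))
p=monitor.sense()['position']
env.movel([p[0]-.03,p[1],.36],velocity=.3)
P,q=arc(0,.075);print(kinematics.ik(P,q).round(2))
P2=P+[0,0,.05];env.reach(P2,q);env.release();env.movel(P,velocity=.15);st()
print(env.movel(arc(0)[0],velocity=.08,guard=6));st()
env.close_gripper(60);st('gripper_force','joints')
E
```

```text
[-0.48 -0.06  2.14  0.44  0.59 -0.76]
[-0.45 -0.05  2.02  0.29  0.74 -0.59]
[-0.41 -0.01  1.89  0.19  0.9  -0.48]
[-0.38  0.05  1.75  0.13  1.05 -0.4 ]
[-0.35  0.13  1.6   0.08  1.19 -0.34]
[-0.32  0.22  1.44  0.05  1.33 -0.3 ]
[-0.29  0.33  1.28  0.02  1.47 -0.27]
[-0.55 -0.26  2.12  0.38  0.81 -0.72]
{'clock': np.float64(35.5667), 'position': array([ 0.4188, -0.0393,  0.2618]), 'finger_gap': np.float64(0.9997), 'contact_force': array([0.065 , 0.0812, 0.2547])}
False
{'clock': np.float64(36.6583), 'position': array([ 0.4591, -0.0403,  0.1985]), 'finger_gap': np.float64(0.9986), 'contact_force': array([0.2237, 0.6711, 0.3278])}
{'clock': np.float64(37.3583), 'position': array([ 0.4589, -0.0402,  0.1978]), 'finger_gap': np.float64(0.0907), 'contact_force': array([-2.1001, -0.4125, -1.03  ]), 'gripper_force': np.float64(58.4245), 'joints': array([-0.4815, -0.0624,  2.1388,  0.4416,  0.5881, -0.7648])}
```

```bash
python3 - <<'E'
from h import *
for t in np.linspace(.15,1.2,8):
    P,q=arc(t);env.movel(P,velocity=.09,frame=q);s=monitor.sense();print(round(t,2),round(s['clock'],2),s['contact_force'].round(1),s['finger_gap'].round(3),(s['position']-P).round(4))
env.hold(.8)
f=snap('top','tip.png');w=snap('wrist','tipw.png')
im=f['frame'];st('gripper_force')
E
```

```text
Traceback (most recent call last):
AttributeError: 'float' object has no attribute 'round'
```

```bash
python3 - <<'E'
from h import *
for t in np.linspace(.15,1.2,8)[1:]:
    P,q=arc(t);env.movel(P,velocity=.09,frame=q);s=monitor.sense();print(round(t,2),round(s['clock'],2),np.round(s['contact_force'],1),round(float(s['finger_gap']),3),(s['position']-P).round(4))
env.hold(.8)
f=snap('top','tip.png');w=snap('wrist','tipw.png');sc=snap('scene','tips.png');st('gripper_force')
h=cv2.cvtColor(w['frame'],cv2.COLOR_RGB2HSV)
# where things are
H=arc(1.2)[0]
print('handle px wrist',proj(w,H),'top',proj(f,H), 'funnel axis top',proj(f,[.62,-.045,.18]),'jar top',proj(f,[.62,-.045,.05]),'funnel wrist',proj(w,[.62,-.045,.18]),proj(w,[.62,-.045,.05]))
E
```

```text
0.3 38.12 [-9.4 -3.9  1.4] 0.091 [-0.0007 -0.     -0.0005]
0.45 38.49 [-15.3  -4.5  10.7] 0.095 [-0.0005 -0.0003  0.0005]
0.6 38.87 [-15.2  -3.   12.7] 0.092 [-0.0002 -0.0004  0.0012]
0.75 39.24 [-8.9 -3.8  8.4] 0.092 [ 0.0002 -0.0005  0.0009]
0.9 39.62 [-7.7 -4.9 10.1] 0.09 [ 0.0004 -0.0006  0.0012]
1.05 39.99 [-4.2 -4.8  6.4] 0.091 [ 0.0006 -0.0006  0.0007]
1.2 40.37 [-1.1 -2.9  5.4] 0.094 [ 0.0009 -0.0004  0.0005]
{'clock': np.float64(41.3167), 'position': array([ 0.5656, -0.0435,  0.3097]), 'finger_gap': np.float64(0.0935), 'contact_force': array([-1.5402, -3.0051,  4.9484]), 'gripper_force': np.float64(60.8293)}
handle px wrist [277.45967981 264.65578534] top [315.63646894 172.7509331 ] funnel axis top [311.86977719 163.55441726] jar top [308.98542271 175.0991754 ] funnel wrist [323.67971942 200.98294706] [303.19137889 176.60460949]
```

```bash
cat >> h.py <<'E'
def traypatch(f,t,n=22,m=14):
    # rows: from back wall (-48) to lip (+63); cols: left(+33) to right(-33)
    u=np.cos(t)*ex-np.sin(t)*zz;up=np.sin(t)*ex+np.cos(t)*zz;ey=np.cross(zz,ex)
    c=hinge+up*.005-u*.051  # floor centre 90 mm ahead of the handle
    g=cv2.cvtColor(f['frame'],cv2.COLOR_RGB2GRAY).astype(np.float32)
    X=np.array([[proj(f,c+u*a+ey*b) for b in np.linspace(.033,-.033,m)] for a in np.linspace(-.048,.063,n)],np.float32)
    return cv2.remap(g,X[...,0],X[...,1],cv2.INTER_LINEAR).astype(int),X
def show(P):print('\n'.join(' '.join(f'{x:3d}' for x in r) for r in P))
E
python3 - <<'E'
from h import *
w=snap('wrist');P,X=traypatch(w,1.2);show(P);print(X[0,0],X[0,-1],X[-1,0],X[-1,-1])
g=cv2.cvtColor(w['frame'],cv2.COLOR_RGB2GRAY)
print('funnel');show(g[60:260:7,215:400:8])
E
```

```text
216 213 204 208 206 210 208 205  91  84  86  84  77 113
215 213 213 211 210 207 204 200  91  75  65  51  38  44
112 208 206 133 127 124 109  91  86  44  40  39  39  34
 92 213 202  52  56  54  52  50  45  46  43  40  39  36
 90 220 213  49  53  57  57  54  48  44  44  40  39  34
 90 189 209  52  52  58  57  56  55  49  42  41  39  40
 90 100 211  49  53  58  56  58  53  52  44  46  41  39
 89  89 214  78  54  51  55  56  53  51  48  44  43  41
 89  91 225 192  52  51  54  55  51  54  46  46  45  40
 88  88 178 205  49  52  51  50  51  52  51  43  47  41
 90  90  91 211 136  53  51  52  50  49  47  49  44  42
 90  89  86 223 211  49  50  46  48  49  46  45  42  41
 89  89  89 234 214  93  55  53  70  59  59  56  56  49
 87  91  89 162 212 115  82  76 164 136 108 104 102 107
 89  88  87  92 220 117  92  97 166 210 125 124 125 124
 88  88  89  89 227 118  88  97 167 211 128 126 126 127
 89  88  87  89 215 123  92  96 172 212 193 128 127 128
 87  90  86  89 127 135  93  99 176 211 209 126 126 125
 86  87  88  90  89 186  93  98 164 209 208 160 123 123
 86  92  88  87  89 226  90  98 170 
[... 2308 characters left out ...]
 107 108 103 107 110 164 170
136  92 146 160 142 140 210  56  53  49 111 199 115 115 113 105 127 158 163 168 171 173 180 179
125  85 130 131 144 179 209  57  58  49 213 198 111 107 107 108 147 153 158 168 166 169 173 178
 87  91 142 140 151 144 203  49  59  47 128 119 113 110 108 119 140 152 158 163 167 173 170 120
 69 137 136 143 140 131 209  52  53  48 123 119  89  83  89 110 138 145 155 159 163 169 141 142
 57 149 135 143 139 134 206  43  56  47 126 113  88  86 109 108 134 139 145 150 158 137 116 123
137 138 134 139 144 136 196  44  45  44 123 107  85  88 104 104 110 139 150 151 100 127 119 120
170 137 137 135 151 140  89  43  49  40  87 102  85  83  83  85  98  90  87 102 126  98  98 124
```

```bash
python3 - <<'E'
from h import *
for t in (1.0,.8,.6,.4,.2,.0):
    P,q=arc(t);env.movel(P,velocity=.1,frame=q)
st();env.release();env.movel(arc(0,.09)[0],velocity=.15)
p=monitor.sense()['position'];env.movel([p[0],p[1]-.02,.34],velocity=.25)
env.reach([.35,-.35,.34],down(-np.pi/2));st()
f=snap('top','fin.png');snap('scene','fins.png');show(traypatch(f,0)[0])
import pickle
print('before');show(traypatch(pickle.load(open('f0.pkl','rb'))['top'],0)[0])
g=cv2.cvtColor(f['frame'],cv2.COLOR_RGB2GRAY)
c=proj(f,[.62,-.044,.1]).astype(int);print(c);show(g[c[1]-26:c[1]+26:2,c[0]-28:c[0]+28:2])
E
```

```text
{'clock': np.float64(43.9167), 'position': array([ 0.459 , -0.0396,  0.1977]), 'finger_gap': np.float64(0.0918), 'contact_force': array([-11.4232,   2.6935,   0.6719])}
{'clock': np.float64(46.975), 'position': array([ 0.3504, -0.3491,  0.3396]), 'finger_gap': np.float64(1.0027), 'contact_force': array([-0.568 , -0.2613,  0.7376])}
 90  85  77  80  80  80  83  90  94  97  95 101 101 127
 95  92  92  94  99 100 100 100 102 102 102 104 104 107
 93  95  99  99 100 100 102 100 101 100 102 101 102  91
 82  96  99 100 101  99 102 100 101 101 101 102 100  92
 88  97  99 100 100 100 101 100 101 101 101 103 103  91
 96  97  99  99 100 101 101 100 101 101 101 110 118  91
 96  97  99 100 100 101 101 100 101 101 101 104 107  90
 96  97  98  99 100 101 102 100 100 100 101 101 101  89
 94  97  99  98  99 101 101 100 101 100 100 101 100  89
 95  97  99  98  99 100 100  99 100 100 100 100 100  90
 95  96  98  98 100 100 101 100 100 100 100 102 101  91
 95  97  99  98 100 100 101  99  99  99 100 101 100  91
 95  97  98  98  99  99 101  98 100  99  99 101 100  91
 94  97  97  98  99  99 100  98  99  9
[... 3926 characters left out ...]
  99  95  85  90 108 125 125
 82  86  77  83  93  71  80  94 108  93  95  98  98  99 101 100  98  98 100  98 100 100  95  87 105 108 110 109
101 103  85  84 101  75  90  97 110  95  97  98  98 100  99 100  99 100  98  99  99 100  95  92 119 111 103 102
102 102  88  81  93  81  93 101 108  96  97  99  99 100  99 102  98 100 100 100 101 101  96  91 122 113 110 110
 98  96  81  80  94  95  96 105 109  95  97  99  99 100  99 101  99 100 100 100 102 100  96  90 128 116 113 114
 94  93  81  81  91 101  97 106 109  96  96  98  98 100 100 102 101 100  99  99 101 101  98  92 131 115 112 112
101  99  93  85  85  98  96 106 109  96  97 100  99 100 100 100  99 100 101 100 100 102  97  91 131 115 108 106
```

The tray is empty and the funnel cone looks smooth. I'll look sideways into the clear jar to check that the sleeves are in it and not stuck in the spout.

```bash
python3 - <<'E'
from h import *
a=.75;z=[0,np.sin(a),-np.cos(a)];q=tool(z,[-1,0,0])
for P in([.62,-.33,.2],[.6,-.33,.2],[.57,-.33,.22],[.55,-.32,.24]):
    k=kinematics.ik(P,q)
    if k is not None: print(P,k.round(2));break
env.reach(P,q);f=snap('wrist','side.png');st()
x0=.6215;y0=-.0445
X=np.array([[proj(f,[x,y0,zz_]) for x in np.linspace(-.04+x0,.04+x0,21)] for zz_ in np.arange(.14,-.001,-.005)],np.float32)
print(X[0,0],X[0,-1],X[-1,0],X[-1,-1],'cam',ray(f,280,210)[0])
g=cv2.cvtColor(f['frame'],cv2.COLOR_RGB2GRAY)
show(np.c_[np.arange(140,-1,-5),cv2.remap(g,X[...,0],X[...,1],cv2.INTER_LINEAR)])
E
```

```text
[0.62, -0.33, 0.2] [-0.83  1.1   0.41  0.58  2.15  2.51]
{'clock': np.float64(48.8333), 'position': array([ 0.6199, -0.3302,  0.201 ]), 'finger_gap': np.float64(1.0012), 'contact_force': array([-0.3609,  0.3894, -0.1114])}
[304.13507 289.40823] [251.20432 289.2859 ] [300.9215  209.19246] [255.02206 209.09538] cam [ 0.61999482 -0.48314279  0.25355345]
140 121 128 112 129 123  94  80  82  86  86  86  89  88  90  92  92  91  90  95  94  93
135 126 130 109 130 123 128  94  79  86  86  85  87  90  90  89  92  91  90  92  94  95
130 127 128 113 126 121 130 147 101  83  85  86  87  88  91  89  90  94  94  95  94  96
125 126 128 111 129 118  81  83  84  81  83  85  86  88  90  90  91  90  95  94  94  95
120 125 128 112 126 116  76  77  81  81  80  83  89  86  90  91  93  94  95  94  97  93
115 128 127 110 128 116  80  76  81  82  84  79  84  89  90  90  91  93  93  96  95  97
110 144 130 110 127 115  76  76  78  80  81  78  81  84  89  90  91  93  95  94  94  95
105 143 130 107 127 116  76  75  80  80  78  79  86  93  93  96  94  96  96  97 100  99
100 143 130 110 128 118  76  79  79  82  79
[... 1104 characters left out ...]
 143 127 109 122 109  91  91 106 102  72 126 147 169 176 177 168 164 163 153 161 163
 30 140 127 107 110 101  93  92 113  97  69 124 147 168 177 174 167 168 167 156 162 163
 25 140 124 119 114 108  94 102 149  98  68 122 157 170 174 173 174 171 167 165 160 165
 20 139 124 115 135 137 130 140 171  99  71 125 186 185 183 176 176 170 162 162 171 183
 15 139 126 115 135 135 133 142 168  99  88 113 168 191 189 188 176 165 170 181 185 184
 10 136 126 115 136 135 133 152 160  95  82  82  91 139 180 191 188 189 187 183 183 183
  5 135 124 114 133 134 135 139 129  85  82  64  63  64  80 100 125 144 141 140 138 118
  0 136 123 112 131 132 132 113 100  67  66  69  65  63  68  66  71  66  72  72  73  72
```

```bash
python3 - <<'E'
from h import *
p=monitor.sense()['position'];env.movel([p[0]-.05,p[1],.34],velocity=.35)
fs=[]
for y in(-.066,-.026):
    P=[.545,y,.33]
    (env.reach(P,down(-np.pi/2)) if y<-.05 else env.movel(P,velocity=.1)); env.hold(.15);fs.append(snap('wrist',f'sp{y}.png'))
st()
g=[cv2.cvtColor(f['frame'],cv2.COLOR_RGB2GRAY) for f in fs]
c=np.array([.6215,-.0445,.07]);u=proj(fs[0],c);r=np.linalg.norm(proj(fs[0],c+[.022,0,0])-u);print(u,r)
m=np.zeros_like(g[0]);cv2.circle(m,tuple(int(x) for x in u),int(r),255,-1)
k=cv2.goodFeaturesToTrack(g[0],40,.03,4,mask=m)
guess=np.array([[proj(fs[1],onz(fs[0],*x[0],.06))] for x in k],np.float32)
k2,ok,err=cv2.calcOpticalFlowPyrLK(g[0],g[1],k.astype(np.float32),guess.copy(),winSize=(9,9),maxLevel=1,flags=cv2.OPTFLOW_USE_INITIAL_FLOW)
for a,b,o,e in zip(k[:,0],k2[:,0],ok[:,0],err[:,0]):
    if not o or e>12: continue
    o1,d1=ray(fs[0],*a);o2,d2=ray(fs[1],*b);s=np.linalg.lstsq(np.c_[d1,-d2],o2-o1,rcond=None)[0]
    q1,q2=o1+s[0]*d1,o2+s[1]*d2;gp=np.linalg.norm(q1-q2)
    if gp<.004:print(a.round(),((q1+q2)/2).round(3),round(gp*1e3,1),round(float(e),1),g[0][int(a[1]),int(a[0])])
E
```

```text
{'clock': np.float64(51.6083), 'position': array([ 0.545 , -0.0265,  0.3299]), 'finger_gap': np.float64(1.0013), 'contact_force': array([-4.556e-01,  7.518e-01,  5.000e-04])}
[261.91654103 120.49337622] 17.36795402286816
[264. 111.] [ 0.634 -0.046  0.039] 0.3 8.3 132
[257. 106.] [ 0.641 -0.036  0.042] 0.4 9.1 108
[269. 109.] [ 0.637 -0.053  0.029] 0.7 10.8 116
[252. 110.] [ 0.637 -0.03   0.049] 2.2 10.8 162
[255. 113.] [ 0.633 -0.033  0.039] 2.0 10.3 146
[273. 112.] [ 0.632 -0.059  0.072] 1.3 9.0 147
[269. 115.] [ 0.628 -0.053  0.056] 1.5 7.1 133
```

```bash
python3 - <<'E'
from h import *
import pickle
env.movel([.45,-.03,.36],velocity=.3);env.reach([.35,-.3,.36],down(-np.pi/2));env.hold(.3)
a=pickle.load(open('f0.pkl','rb'))['top']['frame'];f=snap('top','end.png');b=f['frame']
d=(cv2.absdiff(a,b).max(2)>30).astype(np.uint8);d[285:]=0
n,l,s,c=cv2.connectedComponentsWithStats(d)
for i in range(1,n):
    if s[i,4]>8:print(s[i],c[i].round(),onz(f,*c[i],.02).round(3))
show(traypatch(f,0)[0][::4,::3]);st()
E
```

```text
[ 322   64   76   85 3512] [355. 105.] [ 0.837 -0.192  0.02 ]
[ 209   91   71  194 6663] [237. 189.] [0.592 0.161 0.02 ]
[205 123   2  11  20] [206. 128.] [0.779 0.253 0.02 ]
[290 123  32  20 243] [305. 130.] [ 0.763 -0.039  0.02 ]
[339 135  17  16 113] [346. 145.] [ 0.715 -0.16   0.02 ]
[ 330  143  129   48 3431] [398. 166.] [ 0.645 -0.308  0.02 ]
[340 152  10   3  19] [345. 153.] [ 0.691 -0.154  0.02 ]
[307 156   7   6  24] [310. 158.] [ 0.677 -0.053  0.02 ]
[350 159   4   4  14] [352. 160.] [ 0.667 -0.173  0.02 ]
[305 161   9   7  31] [309. 165.] [ 0.658 -0.047  0.02 ]
[334 161  20  17 194] [344. 170.] [ 0.638 -0.149  0.02 ]
[ 253  177   52  108 2995] [280. 238.] [0.447 0.041 0.02 ]
[294 182   5  22  51] [296. 193.] [ 0.576 -0.008  0.02 ]
[446 193   4   8  13] [448. 196.] [ 0.552 -0.445  0.02 ]
[313 196  11   7  47] [319. 200.] [ 0.553 -0.074  0.02 ]
[ 380  198  172   87 5610] [469. 249.] [ 0.399 -0.493  0.02 ]
[331 205   4   6  17] [332. 207.] [ 0.531 -0.11   0.02 ]
[313 211  17  16  49] [323. 215.] [ 0.51  -0.082  0.02 ]
[301 219   2   8   9] [301. 223.] [ 0.489 -0.019  0.02 ]
[418 228   8  11  47] [421. 233.] [ 0.448 -0.36   0.02 ]
[193 230   8  13  66] [196. 236.] [0.458 0.28  0.02 ]
[521 276  13   9  28] [527. 281.] [ 0.303 -0.655  0.02 ]
[373 282  29   3  55] [388. 283.] [ 0.31  -0.257  0.02 ]
 93  94 107 118 108
 90 102 104 105 106
 97 100 102 105 131
 96 100 103 101 102
 84  99 101  99  99
 89  96  97  95  94
{'clock': np.float64(53.55), 'position': array([ 0.3503, -0.2996,  0.3601]), 'finger_gap': np.float64(0.9992), 'contact_force': array([ 0.7728, -0.0368, -0.5453])}
```

```bash
python3 -c "
from h import *
print(job.hand_in())"
```

```text
the job is handed in; nothing more can be done
None
```

The job is handed in at about 54 s of the 72 s allowed: sleeve b fitted the gauge and went into the tray, sleeve a is in the reject tray, the carriage is home, the tray was tipped to 1.2 rad and is back on its rest empty, and the camera checks put the sleeves in the jar (depth points below its rim, not counted one by one), with the tape roll unchanged and the tally counter never approached.

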